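# Lay out the spindle collars by diameter

### The arm

A 6-joint arm with a two-finger parallel gripper is mounted at the origin on the work surface. World frame = base frame: x ahead of the robot, y to its left, z up, the work surface at z = 0. Lengths are in m, angles in rad, forces in N, time in s.
With the tool pointing down it reaches from about 0.325 to 0.775 m from the base axis. Payload 9.3 kg.
Tool frame: the origin (TCP) lies at the very end of the fingers, on their centre line; the grasp point (between the pads) lies 19 mm behind it (grasp_offset is the distance from the TCP to the grasp point, in m); z points along the fingers, x is the direction in which the jaws open and shut, and the axes are right-handed (so a half turn about z gives the same grasp; the last joint's range is limited). The gripper opens to 85 mm and grips with 20 to 120 N. Pads are 22 mm wide; open, the fingers measure 114 mm over their backs; the gripper's body (76 mm by 85 mm) begins 54 mm behind the grasp point. The pads swing forward as they close: fully open they stand 13 mm farther back than shut.
Start: joints at [1.152, 0.259, 0.021, 1.334, 0, 1.418], TCP at [0.144, 0.531, 0.231] pointing down, gripper open.
Joint ranges: [-3.04, 3.04], [-0.91, 1.82], [-1.04, 1.36], [-1.92, 1.95], [-1.52, 1.45], [-3.14, 3.14]. Speed limits (rad/s): [2.22, 2.22, 2.79, 3.14, 3.14, 3.14].

### API

Orientations are given as a 3x3 rotation matrix whose columns are the frame's x, y, z axes.
In Python, from cell import * gives the robot as it stands. The module is installed in compiled form; this text tells all that it offers.
- The arm moves only by the tool jog_arm, never from a script. Its argument "moves" is a list of rows, each a list of 4 numbers: the shift along the world's x, y, z in mm, then the turn about the world's z in rad. A call has 1 to 10 rows; each row shifts and turns the pose as measured when the row begins; what a row does not reach is not made up. A row lasts 1/8 s, in which the tool goes at most 62.5 mm and 10.7 degrees, less where a joint would pass 70% of its speed; a pose out of reach is approached as far as the arm can. A call is refused whole if a number of a shift passes 62.5 or a number of a turn 0.188, either way. A call with a gripper value outside its range is refused whole. "hand" is the finger opening in mm, from 0 to 85.4, set as the call begins (left out, the last holds). The fingers move at their own pace and stop on an object; the grip force is fixed at half the most. Time passes only in rows, so rows that do not move let the fingers close. It gives the time, the measured TCP pose, the force and the opening at its end, in the units of the state.
- read_state(): the state, without advancing time (a new reading comes with each control period).
- read_camera(name): name is "scene" or "top"; returns a dict with "frame" (384x512x3 uint8, red, green, blue), "range_z" (384x512 float32, m along the optical axis (not along the pixel's ray), 0 where there is no reading), "fx", "fy", "cx", "cy" (pixels), "position" and "orientation" of the camera in the world. Camera axes: x right, y up, looking along -z (the intrinsics and any distortion apply to the point x, -y, -z); pixel columns grow to the right and rows downward; lengths in m; the calibration is good to about 2 mm. A picture is of the moment at which its call begins.
- hand_in(): hands the job in, once; it reports no verdict.
Trained networks look in the newest picture that a camera, given by its name, has taken for a name from the list of things; names that differ only in an ending like _2 or _b are one class to them, and where a whole thing is asked for, a point or a joint stands for the part that bears it (a point fixed in the world has none). Each returns a list of dicts, best first, with "confidence" (0 to 1); they miss things now and then, are a little off and sometimes report something else, mostly with a low value. They report only what shows in the picture. A call takes as long as a camera call. They do not tell look-alikes from the thing itself.
- look_for(query, camera): "at" ([row, column] in pixels, amid what is visible of it).
- regions_of(query, camera): "pixels" (384x512 bool, what is visible of it) and "at" ([row, column] in pixels, amid what is visible of it).
- landmark_of(query, camera): "at" ([row, column] in pixels: a listed point, or the origin of a listed thing).
The state is a dict: "clock": time; "qpos": joint angles; "joint_vel": joint speeds; "effort": joint torques, N m; "ee_pos": TCP position; "ee_rot": TCP orientation; "wrist_force": force on the tool from outside, world axes, zero at the start; "torque": the same for the moment, N m; "finger_gap": opening from 0.0 (shut) to 1.0 (fully open).
Only numpy, scipy, OpenCV 4.12 (cv2) and the standard library are available. Lean on these libraries where they do the work, as an engineer would, in place of code of your own. Each camera call takes 0.05 s, during which the arm holds its last target.

### The job

Lay out the four dismantled spindle collars on the layout board ready for reassembly, in order of diameter: the largest on the rubber pad next to the green bearing block, then each smaller one on the next pad, down to the smallest at the far end of the row. Stand each collar flat on its end, the same way up as you found it, centred on its pad to within about a centimetre, and leave them all standing there.

Things in the scene. Friction and masses are not known exactly. Their poses are not given: they have to be found in the camera images.
- collar_1: The largest of four loose bare-steel spindle collars: a plain round ring 64 mm in outer diameter, 36 mm high, with a 20 mm through bore, about 0.7 kg. Stands on its flat end on the bench at the start. Origin: centre of its underside; z up along the bore.
- collar_2: The second largest of four loose bare-steel spindle collars: a plain round ring 54 mm in outer diameter, 36 mm high, with a 20 mm through bore, about 0.5 kg. Stands on its flat end on the bench at the start. Origin: centre of its underside; z up along the bore.
- collar_3: The third largest of four loose bare-steel spindle collars: a plain round ring 44 mm in outer diameter, 36 mm high, with a 20 mm through bore, about 0.32 kg. Stands on its flat end on the bench at the start. Origin: centre of its underside; z up along the bore.
- collar_4: The smallest of four loose bare-steel spindle collars: a plain round ring 34 mm in outer diameter, 36 mm high, with a 20 mm through bore, about 0.18 kg. Stands on its flat end on the bench at the start. Origin: centre of its underside; z up along the bore.
- pad_a: Round black rubber pad, 76 mm across, 3 mm thick, with a small white centre dot, fixed on the plywood layout board: the left end (+y) of the row, as seen from the robot. The four pads are alike and 90 mm apart centre to centre. Origin: centre of its underside, 10 mm above the bench (the board is 100 mm wide and 10 mm thick); the pad's top is 13 mm above the bench. Its y axis runs along the row, its x axis across it, away from the robot.
- pad_b: Round black rubber pad, 76 mm across, 3 mm thick, with a small white centre dot, fixed on the plywood layout board: second from the left, as seen from the robot. The four pads are alike and 90 mm apart centre to centre. Origin: centre of its underside, 10 mm above the bench (the board is 100 mm wide and 10 mm thick); the pad's top is 13 mm above the bench. Its y axis runs along the row, its x axis across it, away from the robot.
- pad_c: Round black rubber pad, 76 mm across, 3 mm thick, with a small white centre dot, fixed on the plywood layout board: third from the left, as seen from the robot. The four pads are alike and 90 mm apart centre to centre. Origin: centre of its underside, 10 mm above the bench (the board is 100 mm wide and 10 mm thick); the pad's top is 13 mm above the bench. Its y axis runs along the row, its x axis across it, away from the robot.
- pad_d: Round black rubber pad, 76 mm across, 3 mm thick, with a small white centre dot, fixed on the plywood layout board: the right end (-y) of the row, as seen from the robot. The four pads are alike and 90 mm apart centre to centre. Origin: centre of its underside, 10 mm above the bench (the board is 100 mm wide and 10 mm thick); the pad's top is 13 mm above the bench. Its y axis runs along the row, its x axis across it, away from the robot.
- bearing_block: Green bearing block (96 mm across the row, 34 mm along it, 62 mm high, rounded top with a bore along the row), fixed on the layout board 87 mm beyond the centre of the last pad, at one end of the row or the other; a low plain dark bar (12 mm high) is at the opposite end. Origin: centre of its underside, on the board.
Not all that is in view belongs to the job. What is shaped like the collar_2 but blue, turquoise or yellow is not meant.

How it is judged:
By the outcome, as a careful person would: the job done as asked, in the order asked, and still so for the second after the job is handed in, with the robot touching nothing.
It also fails if it takes over 112 s, if anything falls off the work surface, if the arm or the gripper's body presses on something with over 40 N, if the wrist force passes 120 N, or if a joint passes its speed limit or range.

## Working session

There is one attempt and no reset: what is moved stays moved. The work goes in short steps, Python scripts to look and compute and a tool call to move; the robot and the scene stay as the last step left them, time stands still between calls to the robot, and variables do not carry over. Pictures are saved under pics/ and viewed, and the job is handed in when it is done.

Besides the shell and the picture viewer there is one more tool, called after ">>>" by a JSON object that holds its "op" and its "data". jog_arm: Moves the arm, as the interface text tells. Its arguments: {"type":"object","properties":{"moves":{"type":"array","items":{"type":"array","items":{"type":"number"}}},"hand":{"type":"number"}},"required":["moves"]}

```bash
mkdir -p pics; cat > h.py <<'E'
from cell import *
import numpy as np, cv2
def P(c,rc,z=None,d=None):
    r,col=rc
    v=np.array([(col-c['cx'])/c['fx'],-(r-c['cy'])/c['fy'],-1.0])
    R=np.array(c['orientation']);p=np.array(c['position'])
    w=R@v
    if z is not None: return p+w*(z-p[2])/w[2]
    return p+w*d
def cloud(c):
    r,co=np.mgrid[0:384,0:512]
    v=np.stack([(co-c['cx'])/c['fx'],-(r-c['cy'])/c['fy'],-np.ones(r.shape)],-1)*c['range_z'][...,None]
    return v@np.array(c['orientation']).T+np.array(c['position'])
E
python3 - <<'E'
from h import *
s=read_state();print(s['clock'],s['ee_pos'],s['ee_rot'],s['finger_gap'],s['wrist_force'])
for n in ('scene','top'):
    c=read_camera(n);print(n,c['position'],c['orientation'],c['fx'],c['cx'],c['cy'],[k for k in c])
    cv2.imwrite(f'pics/{n}0.png',cv2.resize(c['frame'][...,::-1],(800,600),interpolation=cv2.INTER_CUBIC))
    np.savez(f'{n}0.npz',**{k:np.array(v) for k,v in c.items()})
E
```

```text
0.0 [0.14435242 0.53042518 0.23066659] [[ 2.62673057e-01  9.64884738e-01 -5.54746071e-04]
 [ 9.64883995e-01 -2.62673554e-01 -1.21643906e-03]
 [-1.31944060e-03 -2.15739839e-04 -9.99999106e-01]] 1.0011060830474263 [ 0.69858525 -1.44526491  0.19325046]
scene [ 1.30970432 -0.0263112   0.53222309] [[ 0.03196507 -0.50513749  0.86244672]
 [ 0.99924861 -0.00277234 -0.03865916]
 [ 0.02191919  0.86303443  0.50466932]] 440.7642758900478 257.816827309092 187.9102692328939 ['frame', 'range_z', 'fx', 'fy', 'cx', 'cy', 'position', 'orientation']
top [ 0.38325121 -0.01780146  1.09382071] [[-0.01104181  0.99243002 -0.12231411]
 [-0.99992907 -0.01150503 -0.0030815 ]
 [-0.0044654   0.12227141  0.99248666]] 405.5981375411053 255.20693086125794 192.7457596854014 ['frame', 'range_z', 'fx', 'fy', 'cx', 'cy', 'position', 'orientation']
```

View pics/scene0.png

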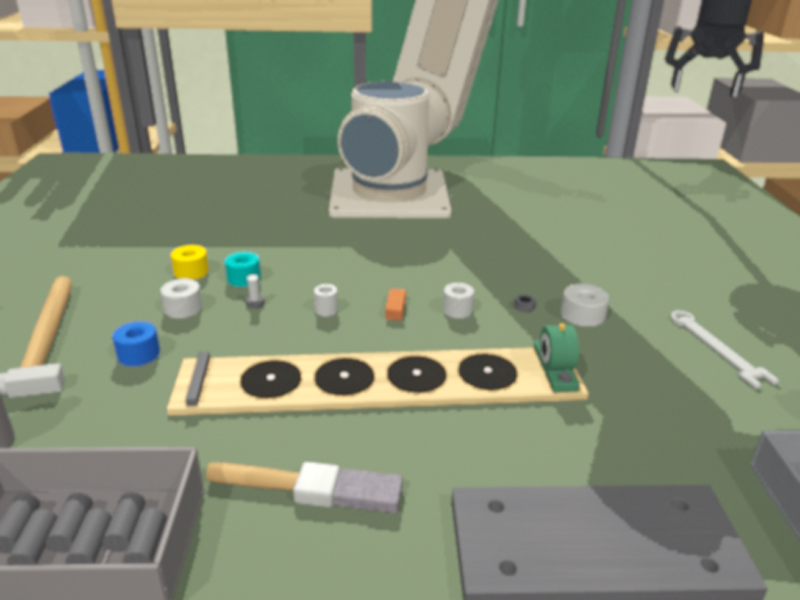

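View pics/top0.png

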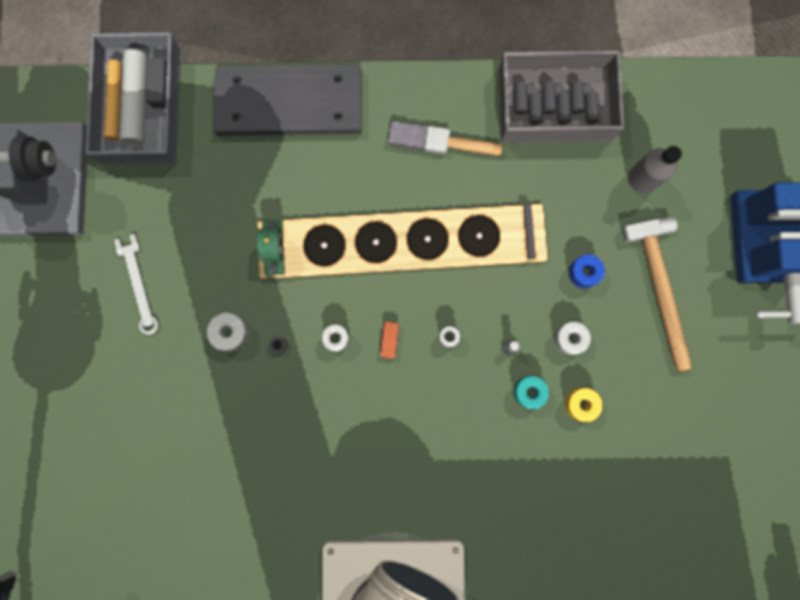

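The top view shows the green block at (270,247), at the left (+y) end. That makes the pads, from the left: a (324,245), b (376,242), c (427,239) and d (479,236). The bare-steel rings are at (226,331), (335,338), (450,336) and (574,338). The blue, turquoise and yellow rings are decoys. Next I'll measure positions, diameters and heights in both views.

```bash
python3 - <<'E'
from h import *
C={n:dict(np.load(f'{n}0.npz')) for n in('scene','top')}
top=C['top'];X=cloud(top);k=512/800
g=cv2.cvtColor(top['frame'],cv2.COLOR_RGB2GRAY)
for (x,y) in [(226,331),(335,338),(450,336),(574,338)]:
    u,v=x*k,y*k
    # top-face by height
    m=np.zeros((384,512),bool);r0,c0=int(v),int(u);m[r0-20:r0+20,c0-20:c0+20]=1
    z=X[...,2]; m&=(z>.026)&(z<.06)
    p=X[m]; (cx,cy),R=cv2.minEnclosingCircle(p[:,:2].astype(np.float32))
    print('top',(x,y),'n',m.sum(),'mean',p.mean(0).round(4),'zmed',np.median(p[:,2]).round(4),'circ',round(cx,4),round(cy,4),'D',round(2*R,4),'Darea',round(2*np.sqrt(m.sum()/np.pi)*1.05/405.6,4), 'base z',np.median(z[r0-28:r0+28,c0-25]).round(4))
for (x,y) in [(324,245),(376,242),(427,239),(479,236)]:
    u,v=x*k,y*k;r0,c0=int(v),int(u)
    w=g[r0-5:r0+6,c0-5:c0+6].astype(float);w=np.clip(w-100,0,None)
    rr,cc=np.mgrid[r0-5:r0+6,c0-5:c0+6]
    rc=((w*rr).sum()/w.sum(),(w*cc).sum()/w.sum())
    # dark blob
    m=np.zeros_like(g);m[r0-22:r0+22,c0-18:c0+18]=(g[r0-22:r0+22,c0-18:c0+18]<70)
    ctr=max(cv2.findContours(m,0,1)[0],key=cv2.contourArea);e=cv2.fitEllipse(ctr)
    print('pad',rc,P(top,rc,z=.013).round(4),'blob',P(top,(e[0][1],e[0][0]),z=.013).round(4),'depth z',np.median(X[r0-8:r0+8,c0-8:c0+8,2]).round(4))
sc=C['scene'];Xs=cloud(sc);gs=cv2.cvtColor(sc['frame'],cv2.COLOR_RGB2GRAY)
for (x,y) in [(488,371),(417,372),(344,375),(271,378)]:
    u,v=x*k,y*k;r0,c0=int(v),int(u)
    w=np.clip(gs[r0-4:r0+5,c0-5:c0+6].astype(float)-110,0,None);rr,cc=np.mgrid[r0-4:r0+5,c0-5:c0+6]
    rc=((w*rr).sum()/w.sum(),(w*cc).sum()/w.sum())
    print('spad',P(sc,rc,z=.013).round(4),'depthz',np.median(Xs[r0-5:r0+5,c0-5:c0+5,2]).round(4))
for (x,y) in [(586,300),(459,297),(326,297),(181,295)]:
    u,v=x*k,y*k;r0,c0=int(v),int(u)
    m=np.zeros((384,512),bool);m[r0-16:r0+22,c0-20:c0+20]=1
    m&=(Xs[...,2]>.031)&(Xs[...,2]<.06);p=Xs[m]
    (cx,cy),R=cv2.minEnclosingCircle(p[:,:2].astype(np.float32))
    print('scol',m.sum(),np.percentile(p[:,2],[50,90]).round(4),round(cx,4),round(cy,4),round(2*R,4),p[:,:2].mean(0).round(4), 'yspan',np.ptp(p[:,1]).round(4))
    for q in landmark_of('collar_1','scene')[:0]: pass
read_camera('top')
for q in regions_of('collar_1','top')[:9]:
    ys,xs=np.nonzero(q['pixels']);print('reg',q['at'],q['confidence'],len(ys),P(top,(ys.mean(),xs.mean()),z=.036).round(4),'w',np.ptp(xs)+1)
im=top['frame'][185:275,130:390]
cv2.imwrite('pics/crop0.png',cv2.resize(im[...,::-1],None,fx=3,fy=3,interpolation=cv2.INTER_CUBIC))
E
```

```text
top (226, 331) n 431 mean [0.467  0.2749 0.0357] zmed 0.0359 circ 0.4669 0.276 D 0.0645 Darea 0.0606 base z 0.0003
top (335, 338) n 174 mean [0.4551 0.0931 0.0358] zmed 0.0359 circ 0.4552 0.0933 D 0.0436 Darea 0.0385 base z 0.0007
top (450, 336) n 87 mean [ 0.4546 -0.0986  0.0356] zmed 0.036 circ 0.4551 -0.0985 D 0.0334 Darea 0.0272 base z 0.0005
top (574, 338) n 306 mean [ 0.4503 -0.3051  0.036 ] zmed 0.0364 circ 0.4508 -0.3059 D 0.0545 Darea 0.0511 base z 0.0005
pad (np.float64(156.55142231947482), np.float64(206.9945295404814)) [0.617  0.1154 0.013 ] blob [0.6169 0.1151 0.013 ] depth z 0.0134
pad (np.float64(154.52035203520353), np.float64(240.17161716171617)) [0.6216 0.0252 0.013 ] blob [0.6215 0.0255 0.013 ] depth z 0.0136
pad (np.float64(152.4860646599777), np.float64(273.27201783723524)) [ 0.6261 -0.0648  0.013 ] blob [ 0.6261 -0.0644  0.013 ] depth z 0.0136
pad (np.float64(150.45454545454547), np.float64(306.34060606060604)) [ 0.6307 -0.1547  0.013 ] blob [ 0.6308 -0.1542  0.013 ] depth z 0.0136
spad [0.6107 0.1141 0.013 ] depthz 0.0152
spad [0.6155 0.0239 0.013 ] depthz 0.0152
spad [ 0.6204 -0.0665  0.013 ] depthz 0.0147
spad [ 0.6249 -0.1565  0.013 ] depthz 0.0148
scol 372 [0.0379 0.0393] 0.4629 0.2734 0.0687 [0.4676 0.2726] yspan 0.0623
scol 173 [0.0374 0.0393] 0.4529 0.0923 0.0453 [0.4552 0.0913] yspan 0.0423
scol 114 [0.0367 0.0384] 0.4532 -0.1 0.0344 [ 0.4544 -0.0999] yspan 0.0316
scol 278 [0.0371 0.0384] 0.4865 -0.3146 0.1311 [ 0.4548 -0.3074] yspan 0.0527
reg [256.1, 374.4] 0.87 412 [ 0.34   -0.3165  0.036 ] w 24
reg [175.2, 372.5] 0.82 357 [ 0.5611 -0.331   0.036 ] w 23
reg [252.1, 338.4] 0.75 355 [ 0.36   -0.2312  0.036 ] w 23
reg [213.2, 143.1] 0.74 448 [0.4657 0.2713 0.036 ] w 26
reg [214.4, 218.3] 0.62 196 [0.4533 0.0907 0.036 ] w 17
reg [217.6, 290.5] 0.51 99 [ 0.4531 -0.0998  0.036 ] w 13
```

View pics/crop0.png

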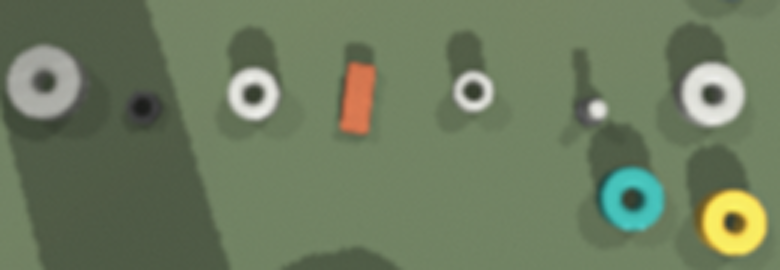

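The heights agree in both views: collar tops are at about 36 mm and pad tops at about 13–15 mm. The measured diameters are 64.5, 43.6, 33.4 and 54.5 mm, so the collars from left to right are collar_1, collar_3, collar_4 and collar_2. The crop confirms these four are bare steel. I'll start with collar_1, with the jaws across the row.

>>> {"op": "jog_arm", "data": {"moves": [[46, -36.5, 0, -0.18], [46, -36.5, 0, -0.18], [46, -36.5, 0, -0.18], [46, -36.5, 0, -0.18], [46, -36.5, 0, -0.18], [46, -36.5, 0, -0.18], [46, -36.5, 0, -0.18], [0, 0, 0, 0]], "hand": 85}}

```text
clock: 1.4
ee_pos: [0.4747, 0.2664, 0.2309]
ee_rot: [[1.0, 0.007, 0.002], [0.007, -1.0, 0.001], [0.002, -0.001, -1.0]]
wrist_force: [0.5, -0.4, 0.4]
finger_gap: 0.999
```

>>> {"op": "jog_arm", "data": {"moves": [[-4, 4, -50, 0], [-3, 4, -50, 0], [0, 0, -40, 0], [0, 0, 0, 0]]}}

```text
clock: 1.9
ee_pos: [0.4666, 0.2751, 0.0885]
ee_rot: [[1.0, 0.009, 0.004], [0.009, -1.0, 0.002], [0.004, -0.002, -1.0]]
wrist_force: [0.2, 0.2, 1.5]
finger_gap: 0.999
```

```bash
cat > snap.py <<'E'
from h import *
import sys
s=read_state();print(s['clock'],s['ee_pos'].round(4) if hasattr(s['ee_pos'],'round') else s['ee_pos'])
ims=[]
for n in('top','scene'):
    c=read_camera(n);np.savez(f'{n}.npz',**{k:np.array(v) for k,v in c.items()})
    ims.append(c['frame'][...,::-1][100:300] if n=='top' else c['frame'][...,::-1][100:300])
cv2.imwrite(f'pics/{sys.argv[1]}.png',cv2.resize(np.vstack(ims),(768,600),interpolation=cv2.INTER_CUBIC))
E
python3 snap.py a1
```

```text
1.9 [0.4666 0.2751 0.0885]
```

View pics/a1.png

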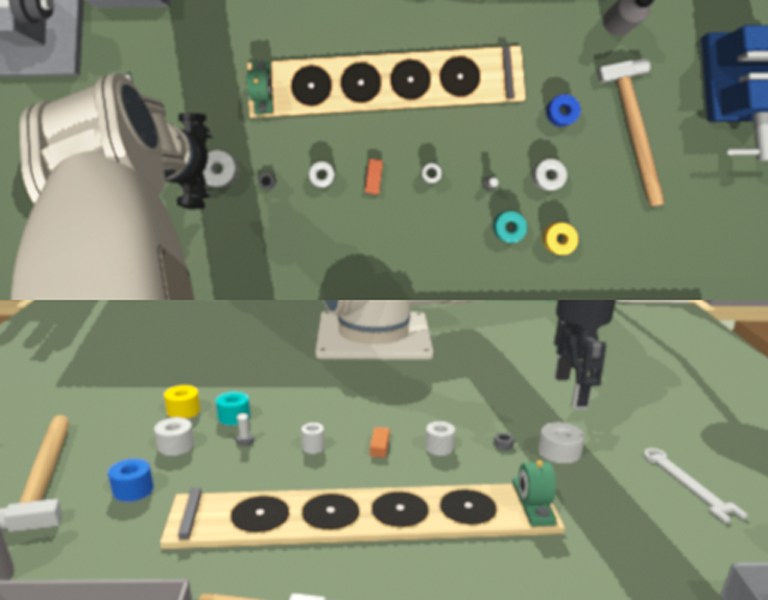

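```bash
python3 - <<'E'
from h import *
c=dict(np.load('scene.npz'))
for p in [(.4666,.2751,.1),(.4666,.2751,.0885),(.467,.2745,.036),(.467,.2745,.0)]:
    v=c['orientation'].T@(np.array(p)-c['position']);u=c['cx']+c['fx']*v[0]/-v[2];r=c['cy']-c['fy']*v[1]/-v[2]
    print(p,'col',u.round(1),'row',r.round(1))
cv2.imwrite('pics/c1.png',cv2.resize(c['frame'][110:220,330:430,::-1],None,fx=6,fy=5,interpolation=cv2.INTER_CUBIC))
E
```

```text
(0.4666, 0.2751, 0.1) col 379.8 row 163.9
(0.4666, 0.2751, 0.0885) col 378.9 row 168.6
(0.467, 0.2745, 0.036) col 374.9 row 189.4
(0.467, 0.2745, 0.0) col 372.5 row 203.0
```

View pics/c1.png

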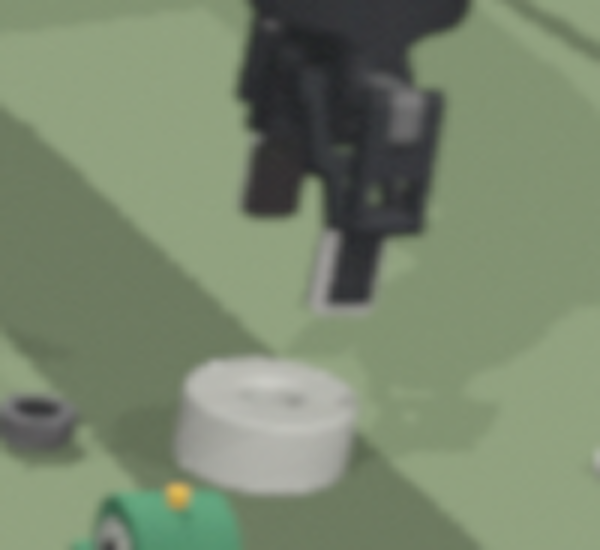

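The hand is within about 2 mm of the collar axis in the scene view. Descending.

>>> {"op": "jog_arm", "data": {"moves": [[0, -1.5, -35, 0], [0, 0, -25, 0], [0, 0, -18, 0], [0, 0, -8, 0], [0, 0, 0, 0]]}}

```text
clock: 2.62
ee_pos: [0.4753, 0.278, 0.0145]
ee_rot: [[1.0, 0.012, 0.026], [0.011, -1.0, 0.011], [0.026, -0.011, -1.0]]
wrist_force: [0.4, -0.3, 0.1]
finger_gap: 0.999
```

```bash
python3 - <<'E'
from h import *
s=read_state();print(np.round(s['qpos'],3),np.round(s['joint_vel'],3),np.round(s['ee_pos'],4),np.round(s['ee_rot'],3),np.round(s['effort'],1))
E
```

```text
[ 3.760e-01  3.970e-01 -3.720e-01  7.740e-01  1.000e-03  1.936e+00] [ 0.001 -0.016  0.024  0.015 -0.001  0.   ] [0.4753 0.278  0.0145] [[ 1.     0.012  0.026]
 [ 0.011 -1.     0.011]
 [ 0.026 -0.011 -1.   ]] [ -0.  -58.   26.6  -0.5   0.   -0. ]
```

>>> {"op": "jog_arm", "data": {"moves": [[-5, -3, 0, 0], [0, 0, 0, 0]]}}

```text
clock: 2.88
ee_pos: [0.471, 0.2753, 0.0166]
ee_rot: [[1.0, 0.012, 0.029], [0.011, -1.0, 0.012], [0.029, -0.012, -1.0]]
wrist_force: [-0.7, -0.1, -0.7]
finger_gap: 0.993
```

The fast descent left a tilt of about 1.8°. I'll go back up at the same pace, which should undo it, then descend more slowly.

>>> {"op": "jog_arm", "data": {"moves": [[0, 0, 35, 0], [0, 0, 35, 0], [0, 0, 0, 0], [0, 0, 0, 0]]}}

```text
clock: 3.38
ee_pos: [0.4708, 0.2752, 0.0898]
ee_rot: [[0.999, 0.012, 0.03], [0.011, -1.0, 0.013], [0.03, -0.012, -0.999]]
wrist_force: [0.3, -0.1, 0.3]
finger_gap: 0.991
```

```bash
python3 - <<'E'
from h import *
s=read_state();print(np.round(s['qpos'],4),np.round(s['ee_pos'],4),np.round(s['ee_rot'],3)[:,2])
E
```

```text
[ 3.7460e-01  3.1100e-01 -2.8170e-01  9.4530e-01  8.0000e-04  1.9339e+00] [0.4708 0.2752 0.0898] [ 0.03   0.013 -0.999]
```

```bash
python3 snap.py a2; python3 - <<'E'
from h import *
c=dict(np.load('scene.npz'))
cv2.imwrite('pics/c2.png',cv2.resize(c['frame'][110:220,330:430,::-1],None,fx=6,fy=5,interpolation=cv2.INTER_CUBIC))
E
```

```text
3.375 [0.4708 0.2752 0.0898]
```

View pics/c2.png

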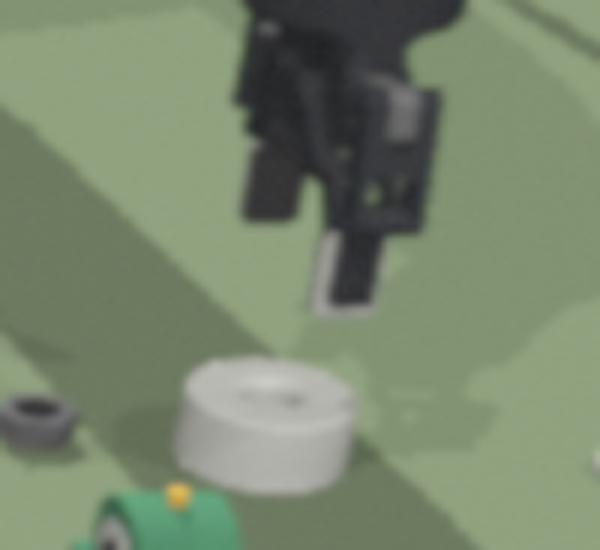

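>>> {"op": "jog_arm", "data": {"moves": [[-2, -1, -12, 0], [-1, -1, -12, 0], [0, 0, -12, 0], [0, 0, 0, 0]]}}

```text
clock: 3.98
ee_pos: [0.4659, 0.2723, 0.0481]
ee_rot: [[1.0, 0.012, 0.025], [0.011, -1.0, 0.011], [0.025, -0.01, -1.0]]
wrist_force: [-0.2, 0.5, -0.4]
finger_gap: 0.997
```

```bash
python3 - <<'E'
from h import *
s=read_state();print(np.round(s['qpos'],4),np.round(s['ee_pos'],4),np.round(s['ee_rot'],4)[:,2])
E
```

```text
[ 3.7300e-01  3.4540e-01 -3.5180e-01  8.4650e-01  8.0000e-04  1.9324e+00] [0.4659 0.2723 0.0481] [ 0.0249  0.0106 -0.9996]
```

>>> {"op": "jog_arm", "data": {"moves": [[0.5, 1, -10, 0], [0, 0, -8, 0], [0, 0, -8, 0], [0, 0, 0, 0]]}}

```text
clock: 4.47
ee_pos: [0.4667, 0.2735, 0.0202]
ee_rot: [[1.0, 0.012, 0.025], [0.011, -1.0, 0.011], [0.025, -0.01, -1.0]]
wrist_force: [-0.7, -0.3, 0.5]
finger_gap: 0.993
```

>>> {"op": "jog_arm", "data": {"moves": [[0, 0, -8, 0], [0, 0, -7, 0], [0, 0, -3, 0], [0, 0, 0, 0]]}}

```text
clock: 4.97
ee_pos: [0.4669, 0.2736, 0.0012]
ee_rot: [[1.0, 0.012, 0.026], [0.011, -1.0, 0.011], [0.026, -0.011, -1.0]]
wrist_force: [0.2, 0.1, 0.2]
finger_gap: 0.999
```

Now closing.

>>> {"op": "jog_arm", "data": {"moves": [[0, 0, 0, 0], [0, 0, 0, 0], [0, 0, 0, 0], [0, 0, 0, 0], [0, 0, 0, 0], [0, 0, 0, 0]], "hand": 50}}

```text
clock: 5.72
ee_pos: [0.4663, 0.2736, 0.0021]
ee_rot: [[1.0, 0.012, 0.025], [0.012, -1.0, 0.011], [0.025, -0.011, -1.0]]
wrist_force: [0.4, -1.2, 0.1]
finger_gap: 0.702
```

>>> {"op": "jog_arm", "data": {"moves": [[0, 0, 0, 0], [0, 0, 10, 0], [0, 0, 20, 0], [0, 0, 20, 0], [0, 0, 20, 0], [0, 0, 0, 0], [0, 0, 0, 0]], "hand": 0}}

```text
clock: 6.6
ee_pos: [0.4645, 0.2727, 0.0736]
ee_rot: [[1.0, 0.012, 0.021], [0.012, -1.0, 0.009], [0.021, -0.009, -1.0]]
wrist_force: [0.0, 0.5, -6.0]
finger_gap: 0.705
```

```bash
python3 snap.py a3; python3 - <<'E'
from h import *
c=dict(np.load('scene.npz'))
cv2.imwrite('pics/c3.png',cv2.resize(c['frame'][110:220,330:430,::-1],None,fx=6,fy=5,interpolation=cv2.INTER_CUBIC))
E
```

```text
6.6 [0.4645 0.2727 0.0736]
```

View pics/c3.png

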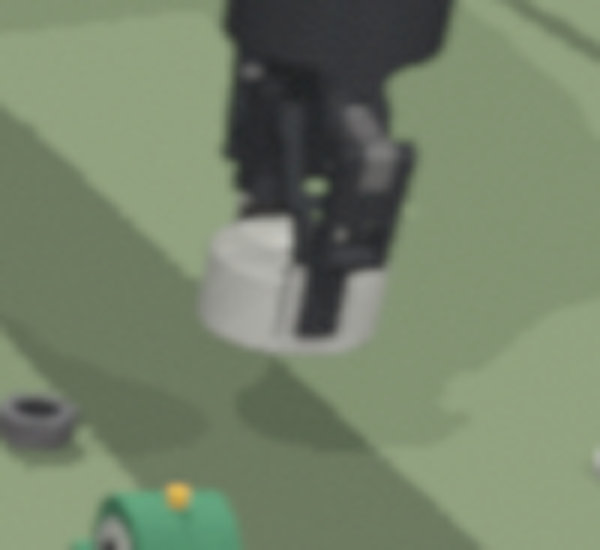

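Collar_1 is held (−6 N, opening 0.705). Carrying it to pad_a, passing clear of the block.

>>> {"op": "jog_arm", "data": {"moves": [[0, 0, 25, 0], [0, -20, 25, 0], [0, -30, 0, 0], [0, -30, 0, 0], [0, -30, 0, 0], [0, -30, 0, 0], [0, -15, 0, 0], [0, 0, 0, 0], [0, 0, 0, 0]]}}

```text
clock: 7.82
ee_pos: [0.4615, 0.1134, 0.1186]
ee_rot: [[1.0, 0.013, 0.011], [0.013, -1.0, 0.007], [0.011, -0.007, -1.0]]
wrist_force: [0.1, 0.5, -5.2]
finger_gap: 0.704
```

>>> {"op": "jog_arm", "data": {"moves": [[20, 0, 0, 0], [30, 0, 0, 0], [30, 0, 0, 0], [30, 0, 0, 0], [25, 0, 0, 0], [10, 0, 0, 0], [0, 0, 0, 0], [0, 0, 0, 0]]}}

```text
clock: 8.82
ee_pos: [0.6085, 0.1208, 0.1163]
ee_rot: [[1.0, 0.021, 0.007], [0.021, -1.0, 0.009], [0.007, -0.008, -1.0]]
wrist_force: [-1.0, -0.3, -6.2]
finger_gap: 0.702
```

>>> {"op": "jog_arm", "data": {"moves": [[4, -3, -15, 0], [4, -3, -20, 0], [0, 0, -20, 0], [0, 0, -15, 0], [0, 0, 0, 0], [0, 0, 0, 0]]}}

```text
clock: 9.57
ee_pos: [0.6144, 0.1141, 0.0426]
ee_rot: [[1.0, 0.021, 0.006], [0.021, -1.0, 0.008], [0.006, -0.008, -1.0]]
wrist_force: [0.1, 1.4, -5.6]
finger_gap: 0.701
```

```bash
python3 snap.py a4; python3 - <<'E'
from h import *
c=dict(np.load('scene.npz'))
cv2.imwrite('pics/c4.png',cv2.resize(c['frame'][160:270,290:390,::-1],None,fx=6,fy=5,interpolation=cv2.INTER_CUBIC))
E
```

```text
9.575 [0.6144 0.1141 0.0426]
```

View pics/c4.png

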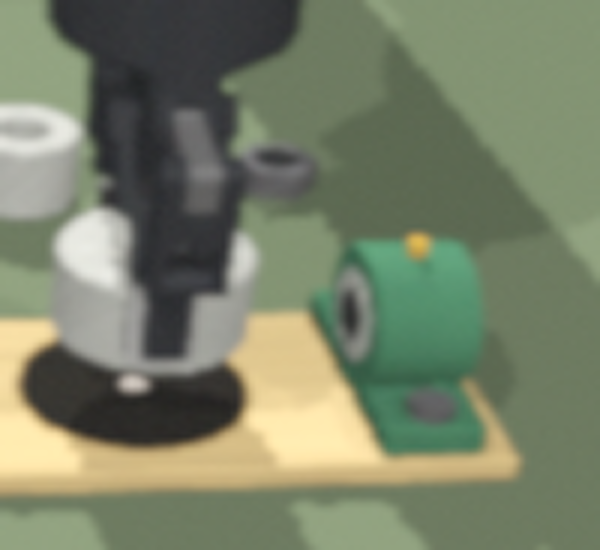

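```bash
python3 - <<'E'
from h import *
c=dict(np.load('scene.npz'))
for p in [(.6144,.1141,.0405),(.6144,.1141,.0765),(.616,.1145,.013)]:
    v=c['orientation'].T@(np.array(p)-c['position']);u=c['cx']+c['fx']*v[0]/-v[2];r=c['cy']-c['fy']*v[1]/-v[2]
    print(p,'zoomed',((u-290)*6).round(1),((r-160)*5).round(1))
for row in (300/5+160,330/5+160):
  for u in (52,250): print(row,P(c,(row,290+u/6),z=.055).round(4))
X=cloud(c);t=dict(np.load('top.npz'))
m=np.zeros((384,512),bool);m[200:238,296:336]=1
g=c['frame'].astype(int);m&=(X[...,2]>.045)&(X[...,2]<.085)&(g.min(-1)>130)
p=X[m];print(m.sum(),p.min(0).round(4),p.max(0).round(4))
E
```

```text
(0.6144, 0.1141, 0.0405) zoomed 139.5 329.5
(0.6144, 0.1141, 0.0765) zoomed 149.2 251.6
(0.616, 0.1145, 0.013) zoomed 134.2 389.2
220.0 [0.6154 0.0846 0.055 ]
220.0 [0.6154 0.1483 0.055 ]
226.0 [0.6352 0.0824 0.055 ]
226.0 [0.6353 0.1448 0.055 ]
532 [0.5751 0.0834 0.0451] [0.6543 0.1465 0.0838]
```

>>> {"op": "jog_arm", "data": {"moves": [[1, -0.5, -10, 0], [0, 0, -8, 0], [0, 0, -5, 0], [0, 0, -2, 0], [0, 0, 0, 0]]}}

```text
clock: 10.3
ee_pos: [0.616, 0.1137, 0.0167]
ee_rot: [[1.0, 0.021, 0.008], [0.021, -1.0, 0.008], [0.008, -0.008, -1.0]]
wrist_force: [-0.3, -0.5, -5.3]
finger_gap: 0.701
```

>>> {"op": "jog_arm", "data": {"moves": [[0, 0, -1.5, 0], [0, 0, -1, 0], [0, 0, 0, 0]]}}

```text
clock: 10.68
ee_pos: [0.6163, 0.1137, 0.0156]
ee_rot: [[1.0, 0.021, 0.01], [0.021, -1.0, 0.008], [0.01, -0.008, -1.0]]
wrist_force: [0.9, -0.0, -6.4]
finger_gap: 0.705
```

>>> {"op": "jog_arm", "data": {"moves": [[0, 0, -1.5, 0], [0, 0, -1.5, 0], [0, 0, 0, 0]]}}

```text
clock: 11.05
ee_pos: [0.6165, 0.1137, 0.0156]
ee_rot: [[1.0, 0.022, 0.012], [0.021, -1.0, 0.008], [0.012, -0.008, -1.0]]
wrist_force: [0.6, -0.3, -7.0]
finger_gap: 0.7
```

>>> {"op": "jog_arm", "data": {"moves": [[0, 0, -3, 0], [0, 0, 0, 0]]}}

```text
clock: 11.3
ee_pos: [0.6169, 0.1137, 0.0155]
ee_rot: [[1.0, 0.022, 0.015], [0.022, -1.0, 0.008], [0.015, -0.008, -1.0]]
wrist_force: [-0.0, 0.2, -6.7]
finger_gap: 0.704
```

```bash
python3 snap.py a5; python3 - <<'E'
from h import *
s=read_state();print(np.round(s['qpos'],4),np.round(s['joint_vel'],4),np.round(s['effort'],2),s['torque'],s['wrist_force'])
c=dict(np.load('scene.npz'))
cv2.imwrite('pics/c5.png',cv2.resize(c['frame'][160:270,290:390,::-1],None,fx=6,fy=5,interpolation=cv2.INTER_CUBIC))
E
```

```text
11.3 [0.6169 0.1137 0.0155]
[ 0.045   0.511  -0.1636  0.8809  0.0077  1.5942] [-0.0004  0.0005  0.0042  0.006  -0.0003  0.0005] [-1.400e-01 -6.637e+01  2.903e+01 -1.190e+00  5.000e-02  1.000e-02] [-0.06427182  0.43297641 -0.00923436] [-2.71306993 -0.3113036   4.6878384 ]
```

View pics/c5.png

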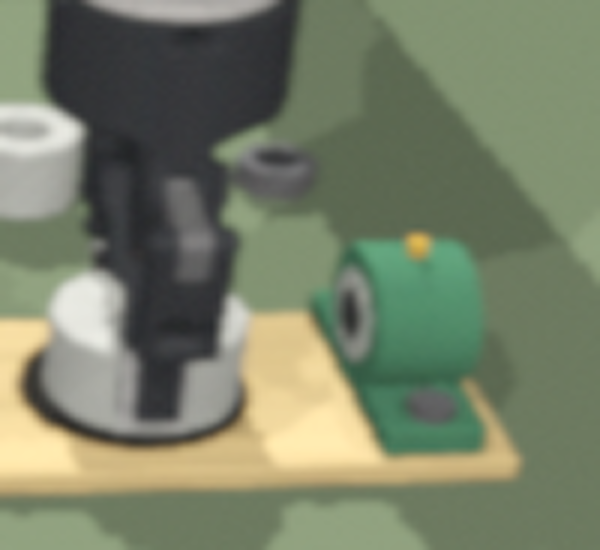

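View pics/a5.png

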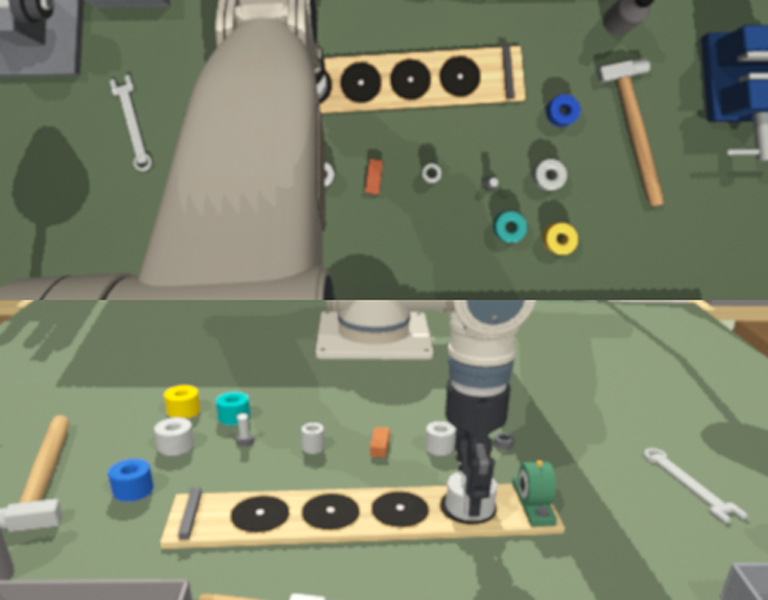

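The scene view shows collar_1 sitting on the pad around (147,390) in the crop, and the wrist force has turned upward, so it is in contact. Releasing.

>>> {"op": "jog_arm", "data": {"moves": [[0, 0, 0, 0], [0, 0, 0, 0], [0, 0, 0, 0], [0, 0, 0, 0], [0, 0, 0, 0], [0, 0, 0, 0]], "hand": 85}}

```text
clock: 12.15
ee_pos: [0.6182, 0.1138, 0.0148]
ee_rot: [[1.0, 0.022, 0.016], [0.021, -1.0, 0.009], [0.016, -0.008, -1.0]]
wrist_force: [-0.4, 0.3, -0.6]
finger_gap: 0.996
```

>>> {"op": "jog_arm", "data": {"moves": [[0, 0, 15, 0], [0, 0, 25, 0], [0, 0, 35, 0], [0, 0, 35, 0], [0, 0, 20, 0], [0, 0, 0, 0], [0, 0, 0, 0]]}}

```text
clock: 13.02
ee_pos: [0.6177, 0.1138, 0.154]
ee_rot: [[1.0, 0.022, 0.019], [0.022, -1.0, 0.009], [0.02, -0.008, -1.0]]
wrist_force: [-0.0, -1.1, 0.5]
finger_gap: 0.999
```

```bash
python3 - <<'E'
from h import *
s=read_state();print(np.round(s['qpos'],4),np.round(s['ee_pos'],4),np.round(s['ee_rot'],4))
E
```

```text
[0.045  0.4071 0.044  1.1879 0.0079 1.5942] [0.6177 0.1138 0.154 ] [[ 0.9996  0.0217  0.0194]
 [ 0.0215 -0.9997  0.0087]
 [ 0.0196 -0.0083 -0.9998]]
```

>>> {"op": "jog_arm", "data": {"moves": [[-10, -25, 0, 0], [-18, -45, 0, 0], [-18, -45, 0, 0], [-18, -45, 0, 0], [-18, -45, 0, 0], [-18, -45, 0, 0], [-18, -45, 0, 0], [-18, -45, 0, 0], [-18, -45, 0, 0], [-8, -20, 0, 0]]}}

```text
clock: 14.28
ee_pos: [0.4451, -0.2994, 0.1431]
ee_rot: [[1.0, 0.026, 0.005], [0.026, -1.0, 0.015], [0.005, -0.015, -1.0]]
wrist_force: [-0.0, 0.6, 1.0]
finger_gap: 0.996
```

```bash
python3 snap.py b1; python3 - <<'E'
from h import *
s=read_state();print(np.round(s['qpos'],4),np.round(s['ee_pos'],4),np.round(s['ee_rot'],4))
t=dict(np.load('top.npz'));X=cloud(t)
m=np.zeros((384,512),bool);m[135:175,180:232]=1
m&=(X[...,2]>.042)&(X[...,2]<.056);p=X[m]
(cx,cy),R=cv2.minEnclosingCircle(p[:,:2].astype(np.float32));print(m.sum(),np.median(p[:,2]),p.mean(0).round(4),cx,cy,2*R)
E
```

```text
14.275 [ 0.4451 -0.2994  0.1431]
[-0.7561  0.2802 -0.1784  1.1188  0.0141  0.79  ] [ 0.4453 -0.2993  0.143 ] [[ 0.9997  0.0247  0.0049]
 [ 0.0246 -0.9996  0.0148]
 [ 0.0052 -0.0147 -0.9999]]
419 0.049030140217416696 [0.6188 0.1173 0.0489] 0.6107122302055359 0.1339385211467743 0.10179546475410461
```

View pics/b1.png

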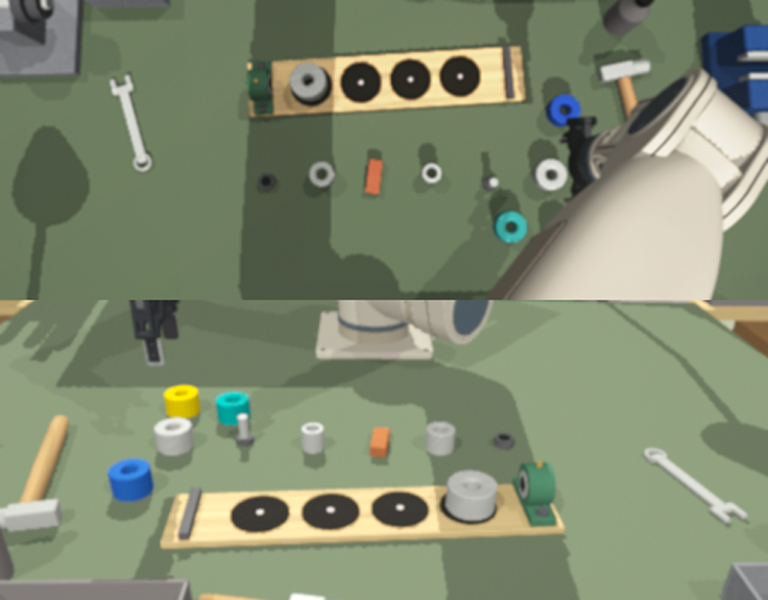

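>>> {"op": "jog_arm", "data": {"moves": [[2, -3, -15, 0], [2, -4, -20, 0], [0, 0, -20, 0], [0, 0, -20, 0], [0, 0, -12, 0], [0, 0, 0, 0], [0, 0, 0, 0]]}}

```text
clock: 15.25
ee_pos: [0.4502, -0.3002, 0.0473]
ee_rot: [[1.0, 0.031, 0.001], [0.031, -0.999, 0.02], [0.001, -0.02, -1.0]]
wrist_force: [-0.1, -0.6, 0.2]
finger_gap: 0.997
```

```bash
python3 - <<'E'
from h import *
t=dict(np.load('top.npz'));X=cloud(t)
m=np.zeros((384,512),bool);m[135:175,180:232]=1
m&=(X[...,2]>.042)&(X[...,2]<.056)&(X[...,1]<.165);p=X[m]
(cx,cy),R=cv2.minEnclosingCircle(p[:,:2].astype(np.float32));print(m.sum(),p.mean(0).round(4),cx,cy,2*R)
c=read_camera('scene')
cv2.imwrite('pics/b2.png',cv2.resize(c['frame'][130:240,80:180,::-1],None,fx=6,fy=5,interpolation=cv2.INTER_CUBIC))
E
```

```text
410 [0.619  0.1159 0.049 ] 0.6198083758354187 0.11617151647806168 0.06501571089029312
```

View pics/b2.png

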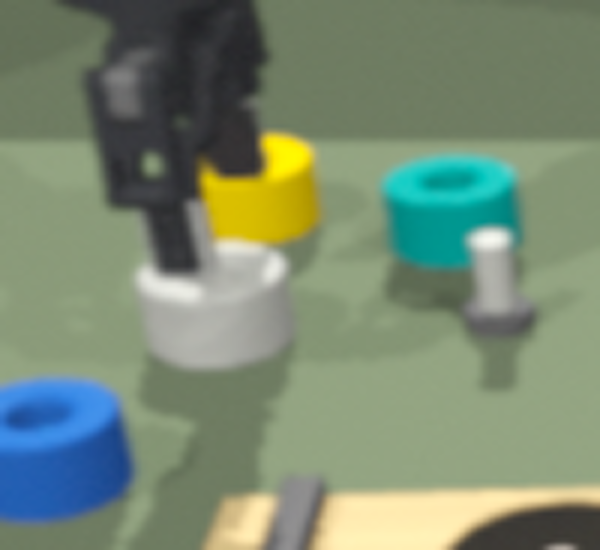

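```bash
cat >> h.py <<'E'
def proj(c,p):
    v=np.array(c['orientation']).T@(np.array(p)-np.array(c['position']));return c['cx']+c['fx']*v[0]/-v[2],c['cy']-c['fy']*v[1]/-v[2]
E
python3 - <<'E'
from h import *
c=dict(np.load('scene.npz'))
for p in [(.4502-.04,-.3002,.058),(.4502+.04,-.3002,.058),(.4502,-.306,.036),(.4502,-.306,0),(.4502,-.333,.018),(.4502,-.279,.018)]:
    u,r=proj(c,p);print(p,((u-80)*6).round(),((r-130)*5).round())
E
```

```text
(0.4102, -0.3002, 0.058) 243.0 189.0
(0.49019999999999997, -0.3002, 0.058) 190.0 277.0
(0.4502, -0.306, 0.036) 210.0 275.0
(0.4502, -0.306, 0) 223.0 343.0
(0.4502, -0.333, 0.018) 144.0 309.0
(0.4502, -0.279, 0.018) 290.0 309.0
```

>>> {"op": "jog_arm", "data": {"moves": [[0, -5.5, 0, 0], [0, 0, -8, 0], [0, 0, -10, 0], [0, 0, -10, 0], [0, 0, -10, 0], [0, 0, -6, 0], [0, 0, 0, 0]]}}

```text
clock: 16.18
ee_pos: [0.4502, -0.3065, 0.0008]
ee_rot: [[1.0, 0.03, 0.002], [0.03, -0.999, 0.019], [0.002, -0.019, -1.0]]
wrist_force: [-0.7, -0.0, 0.9]
finger_gap: 0.995
```

>>> {"op": "jog_arm", "data": {"moves": [[0, 0, 0, 0], [0, 0, 0, 0], [0, 0, 0, 0], [0, 0, 0, 0], [0, 0, 0, 0], [0, 0, 0, 0], [0, 0, 0, 0]], "hand": 0}}

```text
clock: 17.05
ee_pos: [0.45, -0.3068, 0.0016]
ee_rot: [[1.0, 0.03, 0.001], [0.03, -0.999, 0.018], [0.002, -0.018, -1.0]]
wrist_force: [-1.3, 0.4, 0.1]
finger_gap: 0.578
```

>>> {"op": "jog_arm", "data": {"moves": [[0, 0, 10, 0], [0, 0, 20, 0], [0, 0, 30, 0], [0, 0, 35, 0], [0, 0, 25, 0], [0, 0, 0, 0]]}}

```text
clock: 17.8
ee_pos: [0.4488, -0.3052, 0.1257]
ee_rot: [[1.0, 0.03, -0.001], [0.03, -0.999, 0.021], [-0.0, -0.021, -1.0]]
wrist_force: [0.3, -0.3, -5.6]
finger_gap: 0.573
```

>>> {"op": "jog_arm", "data": {"moves": [[12, 20, 0, 0], [20, 40, 0, 0], [20, 40, 0, 0], [20, 40, 0, 0], [20, 40, 0, 0], [20, 40, 0, 0], [20, 40, 0, 0], [20, 40, 0, 0], [15, 20, 0, 0], [0, 0, 0, 0]]}}

```text
clock: 19.05
ee_pos: [0.614, 0.0272, 0.1115]
ee_rot: [[0.999, 0.028, -0.018], [0.028, -0.999, 0.026], [-0.017, -0.027, -0.999]]
wrist_force: [0.0, -0.9, -5.1]
finger_gap: 0.572
```

>>> {"op": "jog_arm", "data": {"moves": [[3, -2, -15, 0], [3, -1, -20, 0], [0, 0, -20, 0], [0, 0, -15, 0], [0, 0, -8, 0], [0, 0, 0, 0], [0, 0, 0, 0]]}}

```text
clock: 19.92
ee_pos: [0.6169, 0.0199, 0.0251]
ee_rot: [[0.999, 0.023, -0.024], [0.023, -0.999, 0.026], [-0.023, -0.027, -0.999]]
wrist_force: [-0.2, -0.2, -5.2]
finger_gap: 0.577
```

>>> {"op": "jog_arm", "data": {"moves": [[3.5, 4, 0, 0], [0, 0, -3, 0], [0, 0, -3, 0], [0, 0, -2.5, 0], [0, 0, 0, 0]]}}

```text
clock: 20.55
ee_pos: [0.6216, 0.0244, 0.0175]
ee_rot: [[1.0, 0.023, -0.021], [0.024, -0.999, 0.026], [-0.02, -0.027, -0.999]]
wrist_force: [-0.9, 0.9, -5.3]
finger_gap: 0.578
```

```bash
python3 - <<'E'
from h import *
s=read_state();print(np.round(s['ee_pos'],4),s['wrist_force'])
c=read_camera('scene')
cv2.imwrite('pics/b3.png',cv2.resize(c['frame'][170:270,200:360,::-1],None,fx=5,fy=5,interpolation=cv2.INTER_CUBIC))
E
```

```text
[0.6216 0.0244 0.0175] [-0.91128111  0.93372834 -5.26492074]
```

View pics/b3.png

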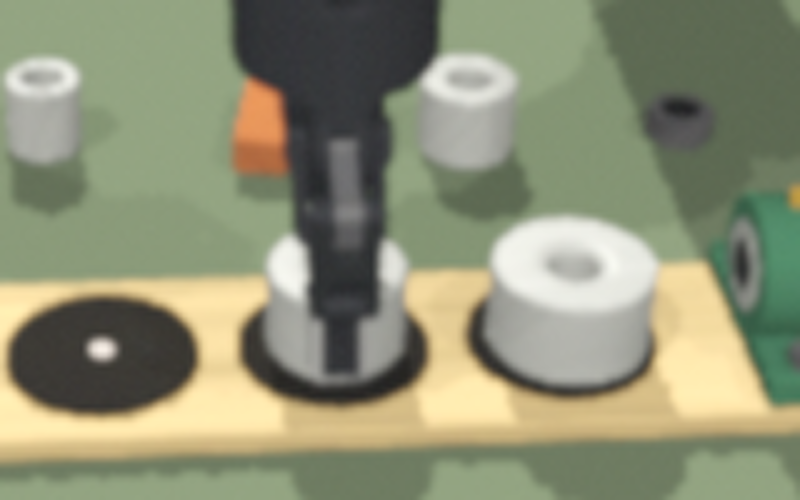

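Collar_2 is centred just above pad_b, and collar_1 is standing on pad_a. Lowering to contact.

>>> {"op": "jog_arm", "data": {"moves": [[-0.5, 0, -2, 0], [0, 0, -2, 0], [0, 0, 0, 0]]}}

```text
clock: 20.98
ee_pos: [0.6212, 0.0244, 0.0152]
ee_rot: [[1.0, 0.023, -0.019], [0.024, -0.999, 0.026], [-0.019, -0.026, -0.999]]
wrist_force: [0.6, -0.3, -5.3]
finger_gap: 0.573
```

>>> {"op": "jog_arm", "data": {"moves": [[0, 0, -2.5, 0], [0, 0, 0, 0]]}}

```text
clock: 21.22
ee_pos: [0.6215, 0.0245, 0.0153]
ee_rot: [[1.0, 0.024, -0.017], [0.024, -0.999, 0.026], [-0.016, -0.026, -1.0]]
wrist_force: [0.6, 0.4, -5.4]
finger_gap: 0.576
```

>>> {"op": "jog_arm", "data": {"moves": [[0, 0, 0, 0], [0, 0, 0, 0], [0, 0, 0, 0], [0, 0, 0, 0], [0, 0, 0, 0], [0, 0, 0, 0]], "hand": 85}}

```text
clock: 21.98
ee_pos: [0.6225, 0.0243, 0.0153]
ee_rot: [[1.0, 0.024, -0.015], [0.024, -0.999, 0.026], [-0.015, -0.026, -1.0]]
wrist_force: [0.2, -0.0, -1.3]
finger_gap: 0.993
```

>>> {"op": "jog_arm", "data": {"moves": [[0, 0, 15, 0], [0, 0, 25, 0], [0, 0, 35, 0], [0, 0, 30, 0], [0, 0, 10, 0], [0, 0, 0, 0]]}}

```text
clock: 22.72
ee_pos: [0.6222, 0.0244, 0.1375]
ee_rot: [[1.0, 0.024, -0.013], [0.024, -0.999, 0.026], [-0.013, -0.026, -1.0]]
wrist_force: [-0.1, 0.5, -1.1]
finger_gap: 0.994
```

>>> {"op": "jog_arm", "data": {"moves": [[-20, 8, 0, 0], [-30, 12, 0, 0], [-30, 12, 0, 0], [-30, 12, 0, 0], [-30, 12, 0, 0], [-20, 9, -10, 0], [-5, 1, -20, 0], [0, 0, -20, 0], [0, 0, -10, 0], [0, 0, 0, 0]]}}

```text
clock: 23.98
ee_pos: [0.4457, 0.0921, 0.0653]
ee_rot: [[0.999, 0.023, -0.029], [0.024, -0.999, 0.026], [-0.029, -0.027, -0.999]]
wrist_force: [0.9, 0.5, -0.3]
finger_gap: 0.992
```

```bash
python3 snap.py d1
```

```text
23.975 [0.4457 0.0921 0.0653]
```

View pics/d1.png

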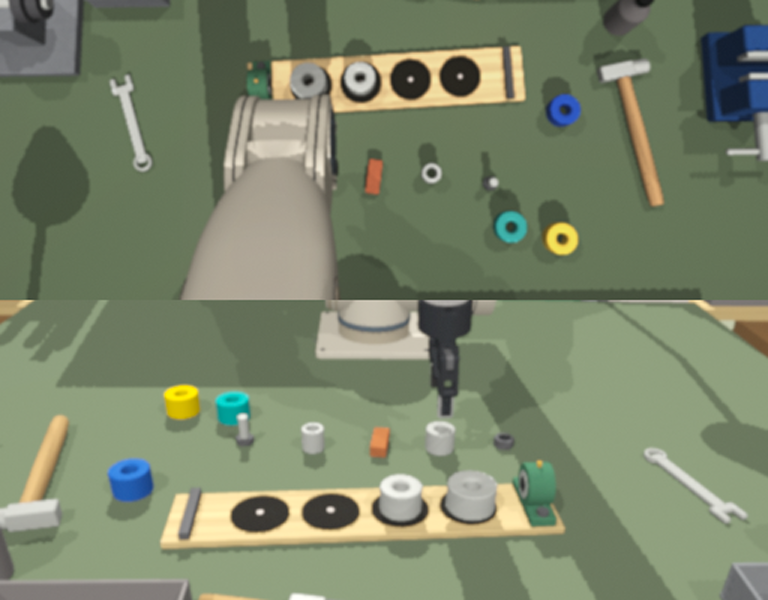

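>>> {"op": "jog_arm", "data": {"moves": [[5, 0, 0, 0], [4, 0, -10, 0], [0, 0, -14, 0], [0, 0, -14, 0], [0, 0, -12, 0], [0, 0, -8, 0], [0, 0, 0, 0]]}}

```text
clock: 24.95
ee_pos: [0.4586, 0.0919, 0.006]
ee_rot: [[0.999, 0.023, -0.024], [0.023, -0.999, 0.026], [-0.023, -0.027, -0.999]]
wrist_force: [0.2, -0.2, 0.2]
finger_gap: 0.994
```

>>> {"op": "jog_arm", "data": {"moves": [[-4, 0, -3, 0], [0, 0, 0, 0]]}}

```text
clock: 25.2
ee_pos: [0.4546, 0.0919, 0.0033]
ee_rot: [[0.999, 0.023, -0.023], [0.023, -0.999, 0.026], [-0.023, -0.027, -0.999]]
wrist_force: [0.2, -0.0, -0.4]
finger_gap: 0.995
```

>>> {"op": "jog_arm", "data": {"moves": [[0, 0, 0, 0], [0, 0, 0, 0], [0, 0, 0, 0], [0, 0, 0, 0], [0, 0, 0, 0], [0, 0, 0, 0], [0, 0, 0, 0]], "hand": 0}}

```text
clock: 26.08
ee_pos: [0.4546, 0.092, 0.0044]
ee_rot: [[0.999, 0.023, -0.022], [0.023, -0.999, 0.026], [-0.022, -0.027, -0.999]]
wrist_force: [-1.1, -0.1, 1.7]
finger_gap: 0.468
```

>>> {"op": "jog_arm", "data": {"moves": [[0, 0, 10, 0], [0, 0, 20, 0], [0, 0, 30, 0], [0, 0, 30, 0], [0, 0, 20, 0], [0, 0, 0, 0]]}}

```text
clock: 26.82
ee_pos: [0.4535, 0.0919, 0.1193]
ee_rot: [[0.999, 0.023, -0.024], [0.023, -0.999, 0.026], [-0.023, -0.027, -0.999]]
wrist_force: [0.7, -0.1, -3.9]
finger_gap: 0.464
```

>>> {"op": "jog_arm", "data": {"moves": [[12, -12, 0, 0], [25, -25, 0, 0], [30, -27, 0, 0], [30, -27, 0, 0], [30, -27, 0, 0], [25, -25, 0, 0], [15, -13, 0, 0], [0, 0, 0, 0], [0, 0, 0, 0]]}}

```text
clock: 27.95
ee_pos: [0.6249, -0.0751, 0.1077]
ee_rot: [[0.999, 0.021, -0.037], [0.022, -0.999, 0.028], [-0.036, -0.029, -0.999]]
wrist_force: [-1.4, -0.4, -4.1]
finger_gap: 0.463
```

>>> {"op": "jog_arm", "data": {"moves": [[0, 4, -20, 0], [0, 4, -25, 0], [0, 0, -20, 0], [0, 0, -12, 0], [0, 0, 0, 0], [0, 0, 0, 0]]}}

```text
clock: 28.7
ee_pos: [0.6225, -0.0644, 0.0294]
ee_rot: [[0.999, 0.024, -0.037], [0.025, -0.999, 0.028], [-0.036, -0.029, -0.999]]
wrist_force: [-0.2, 0.1, -3.0]
finger_gap: 0.464
```

>>> {"op": "jog_arm", "data": {"moves": [[3.5, -1.5, -3, 0], [0, 0, -4, 0], [0, 0, -2.5, 0], [0, 0, 0, 0]]}}

```text
clock: 29.2
ee_pos: [0.6271, -0.0663, 0.0208]
ee_rot: [[0.999, 0.024, -0.034], [0.025, -0.999, 0.028], [-0.034, -0.028, -0.999]]
wrist_force: [0.2, 1.2, -3.4]
finger_gap: 0.467
```

```bash
python3 - <<'E'
from h import *
s=read_state();print(np.round(s['ee_pos'],4),s['wrist_force'])
c=read_camera('scene')
cv2.imwrite('pics/d2.png',cv2.resize(c['frame'][170:270,160:320,::-1],None,fx=5,fy=5,interpolation=cv2.INTER_CUBIC))
E
```

```text
[ 0.6271 -0.0663  0.0208] [ 0.17752026  1.17044141 -3.40638336]
```

View pics/d2.png

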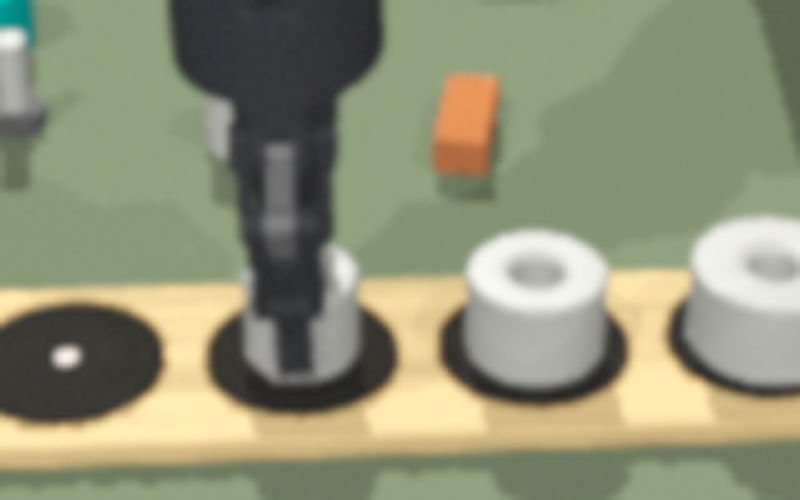

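>>> {"op": "jog_arm", "data": {"moves": [[-1.5, 0.5, -2, 0], [0, 0, -2.5, 0], [0, 0, 0, 0]]}}

```text
clock: 29.62
ee_pos: [0.6255, -0.0658, 0.0178]
ee_rot: [[0.999, 0.024, -0.033], [0.025, -0.999, 0.027], [-0.032, -0.028, -0.999]]
wrist_force: [0.2, 0.3, -2.8]
finger_gap: 0.465
```

>>> {"op": "jog_arm", "data": {"moves": [[0, 0, -3, 0], [0, 0, 0, 0]]}}

```text
clock: 29.88
ee_pos: [0.6258, -0.0658, 0.018]
ee_rot: [[0.999, 0.025, -0.03], [0.025, -0.999, 0.026], [-0.029, -0.027, -0.999]]
wrist_force: [-0.6, 0.8, -3.9]
finger_gap: 0.468
```

>>> {"op": "jog_arm", "data": {"moves": [[0, 0, 0, 0], [0, 0, 0, 0], [0, 0, 0, 0], [0, 0, 0, 0], [0, 0, 0, 0], [0, 0, 0, 0]], "hand": 75}}

```text
clock: 30.62
ee_pos: [0.6263, -0.0659, 0.0175]
ee_rot: [[0.999, 0.025, -0.03], [0.025, -0.999, 0.026], [-0.029, -0.027, -0.999]]
wrist_force: [-0.3, 0.1, 0.1]
finger_gap: 0.881
```

>>> {"op": "jog_arm", "data": {"moves": [[0, 0, 15, 0], [0, 0, 25, 0], [0, 0, 35, 0], [0, 0, 30, 0], [0, 0, 10, 0], [0, 0, 0, 0]]}}

```text
clock: 31.38
ee_pos: [0.626, -0.0658, 0.1398]
ee_rot: [[0.999, 0.025, -0.028], [0.025, -0.999, 0.026], [-0.027, -0.027, -0.999]]
wrist_force: [-0.8, 0.3, -1.2]
finger_gap: 0.878
```

>>> {"op": "jog_arm", "data": {"moves": [[-20, -4, 0, 0], [-30, -6, 0, 0], [-30, -6, 0, 0], [-30, -6, 0, 0], [-30, -6, 0, 0], [-20, -5, -10, 0], [0, 0, -20, 0], [0, 0, -20, 0], [0, 0, -10, 0], [0, 0, 0, 0]]}}

```text
clock: 32.62
ee_pos: [0.4553, -0.0975, 0.0676]
ee_rot: [[0.999, 0.024, -0.043], [0.025, -0.999, 0.031], [-0.042, -0.032, -0.999]]
wrist_force: [0.8, 0.2, 0.1]
finger_gap: 0.878
```

```bash
python3 snap.py e1
```

```text
32.625 [ 0.4553 -0.0975  0.0676]
```

View pics/e1.png

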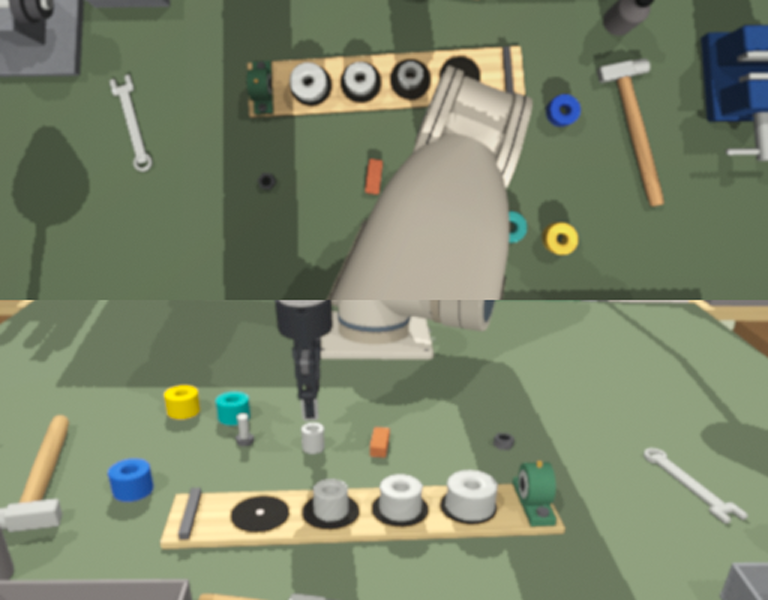

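Before this last pick I'll take out some of the tilt that has built up (about 3°): a slow rise, then a quick descent.

>>> {"op": "jog_arm", "data": {"moves": [[0, 0, 14, 0], [0, 0, 14, 0], [0, 0, 14, 0], [0, 0, 14, 0], [0, 0, 14, 0], [0, 0, 14, 0], [0, 0, 14, 0], [0, 0, 0, 0]]}}

```text
clock: 33.72
ee_pos: [0.4586, -0.0984, 0.181]
ee_rot: [[0.999, 0.025, -0.029], [0.026, -0.999, 0.025], [-0.028, -0.026, -0.999]]
wrist_force: [0.2, 0.1, -0.1]
finger_gap: 0.882
```

>>> {"op": "jog_arm", "data": {"moves": [[0, 0, -45, 0], [0, 0, -40, 0], [0, 0, -10, 0], [0, 0, 0, 0]]}}

```text
clock: 34.22
ee_pos: [0.4596, -0.0987, 0.0864]
ee_rot: [[0.999, 0.026, -0.024], [0.026, -0.999, 0.023], [-0.024, -0.024, -0.999]]
wrist_force: [-0.0, -0.4, 0.1]
finger_gap: 0.877
```

>>> {"op": "jog_arm", "data": {"moves": [[-3, -1, -14, 0], [-2, 0, -14, 0], [0, 0, -14, 0], [0, 0, -14, 0], [0, 0, -12, 0], [0, 0, -8, 0], [0, 0, -3, 0], [0, 0, 0, 0]]}}

```text
clock: 35.22
ee_pos: [0.4569, -0.1013, 0.0077]
ee_rot: [[1.0, 0.026, -0.016], [0.026, -0.999, 0.02], [-0.016, -0.02, -1.0]]
wrist_force: [0.0, -0.1, -0.4]
finger_gap: 0.879
```

>>> {"op": "jog_arm", "data": {"moves": [[-2.5, 1.5, -4, 0], [0, 0, 0, 0]]}}

```text
clock: 35.48
ee_pos: [0.4545, -0.0998, 0.0039]
ee_rot: [[1.0, 0.026, -0.015], [0.026, -0.999, 0.02], [-0.015, -0.02, -1.0]]
wrist_force: [-0.2, -0.4, 0.1]
finger_gap: 0.88
```

>>> {"op": "jog_arm", "data": {"moves": [[0, 0, 0, 0], [0, 0, 0, 0], [0, 0, 0, 0], [0, 0, 0, 0], [0, 0, 0, 0], [0, 0, 0, 0], [0, 0, 0, 0]], "hand": 0}}

```text
clock: 36.35
ee_pos: [0.4547, -0.0999, 0.0046]
ee_rot: [[1.0, 0.026, -0.015], [0.026, -0.999, 0.019], [-0.014, -0.019, -1.0]]
wrist_force: [-0.9, 0.1, 0.3]
finger_gap: 0.34
```

>>> {"op": "jog_arm", "data": {"moves": [[0, 0, 10, 0], [0, 0, 20, 0], [0, 0, 30, 0], [0, 0, 30, 0], [0, 0, 20, 0], [0, 0, 0, 0]]}}

```text
clock: 37.1
ee_pos: [0.454, -0.0995, 0.12]
ee_rot: [[1.0, 0.026, -0.015], [0.027, -0.999, 0.019], [-0.014, -0.02, -1.0]]
wrist_force: [-0.1, -0.3, -2.7]
finger_gap: 0.342
```

>>> {"op": "jog_arm", "data": {"moves": [[15, -4, 0, 0], [27, -9, 0, 0], [30, -9, 0, 0], [30, -9, 0, 0], [30, -9, 0, 0], [27, -9, 0, 0], [12, -4, 0, 0], [0, 0, 0, 0], [0, 0, 0, 0]]}}

```text
clock: 38.22
ee_pos: [0.6334, -0.1546, 0.1076]
ee_rot: [[0.999, 0.025, -0.026], [0.026, -0.999, 0.024], [-0.026, -0.025, -0.999]]
wrist_force: [-0.5, -0.8, -1.3]
finger_gap: 0.34
```

>>> {"op": "jog_arm", "data": {"moves": [[2, 0, -20, 0], [1, 0, -25, 0], [0, 0, -20, 0], [0, 0, -12, 0], [0, 0, 0, 0], [0, 0, 0, 0]]}}

```text
clock: 38.98
ee_pos: [0.6347, -0.1537, 0.0296]
ee_rot: [[0.999, 0.025, -0.026], [0.026, -0.999, 0.024], [-0.025, -0.025, -0.999]]
wrist_force: [-0.0, 0.3, -1.0]
finger_gap: 0.34
```

>>> {"op": "jog_arm", "data": {"moves": [[-4.5, -2, -2, 0], [0, 0, -4, 0], [0, 0, -3, 0], [0, 0, 0, 0]]}}

```text
clock: 39.48
ee_pos: [0.6306, -0.1562, 0.0217]
ee_rot: [[0.999, 0.025, -0.023], [0.026, -0.999, 0.023], [-0.023, -0.023, -0.999]]
wrist_force: [-0.4, 0.6, -1.5]
finger_gap: 0.336
```

```bash
python3 - <<'E'
from h import *
s=read_state();print(np.round(s['ee_pos'],4),s['wrist_force'])
c=read_camera('scene')
cv2.imwrite('pics/e2.png',cv2.resize(c['frame'][170:270,110:270,::-1],None,fx=5,fy=5,interpolation=cv2.INTER_CUBIC))
E
```

```text
[ 0.6306 -0.1562  0.0217] [-0.42546263  0.62927406 -1.45403954]
```

View pics/e2.png

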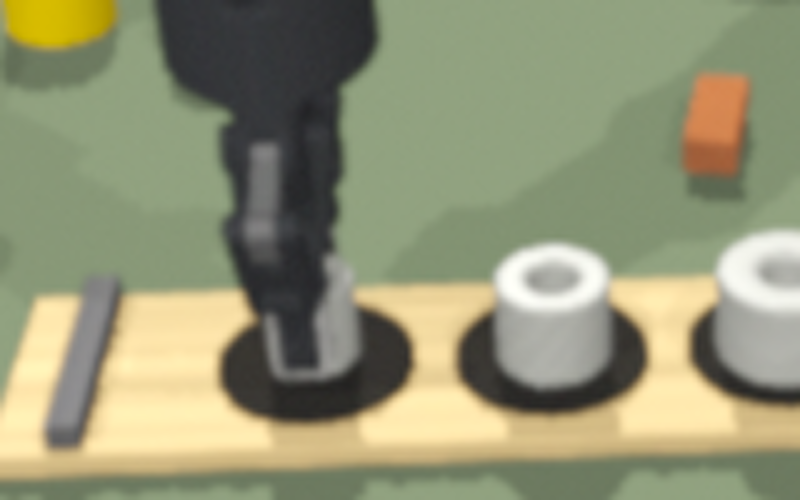

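Collar_4 is over the middle of pad_d. Lowering and releasing.

>>> {"op": "jog_arm", "data": {"moves": [[0, 0, -2.5, 0], [0, 0, -2.5, 0], [0, 0, 0, 0]]}}

```text
clock: 39.9
ee_pos: [0.6309, -0.1563, 0.0177]
ee_rot: [[0.999, 0.026, -0.022], [0.026, -0.999, 0.022], [-0.021, -0.023, -1.0]]
wrist_force: [-0.9, 0.3, -0.2]
finger_gap: 0.34
```

>>> {"op": "jog_arm", "data": {"moves": [[0, 0, -2.5, 0], [0, 0, 0, 0]]}}

```text
clock: 40.15
ee_pos: [0.6311, -0.1563, 0.018]
ee_rot: [[0.999, 0.026, -0.02], [0.026, -0.999, 0.021], [-0.019, -0.022, -1.0]]
wrist_force: [-0.4, 1.1, -1.6]
finger_gap: 0.349
```

>>> {"op": "jog_arm", "data": {"moves": [[0, 0, 0, 0], [0, 0, 0, 0], [0, 0, 0, 0], [0, 0, 0, 0], [0, 0, 0, 0], [0, 0, 0, 0]], "hand": 70}}

```text
clock: 40.9
ee_pos: [0.6313, -0.1564, 0.0172]
ee_rot: [[0.999, 0.026, -0.02], [0.026, -0.999, 0.022], [-0.02, -0.022, -1.0]]
wrist_force: [-0.0, -0.6, -0.3]
finger_gap: 0.82
```

>>> {"op": "jog_arm", "data": {"moves": [[0, 0, 15, 0], [0, 0, 25, 0], [0, 0, 35, 0], [0, 0, 35, 0], [0, 0, 20, 0], [0, -25, 0, 0], [0, -40, 0, 0], [-20, -50, 0, 0], [-20, -50, 0, 0], [-20, -50, 0, 0]]}}

```text
clock: 42.15
ee_pos: [0.5692, -0.3779, 0.1568]
ee_rot: [[0.999, 0.031, -0.017], [0.032, -0.999, 0.02], [-0.016, -0.02, -1.0]]
wrist_force: [-0.0, -1.6, 0.4]
finger_gap: 0.817
```

>>> {"op": "jog_arm", "data": {"moves": [[-20, -30, 0, 0], [0, 0, 0, 0], [0, 0, 0, 0]]}}

```text
clock: 42.52
ee_pos: [0.5445, -0.4154, 0.1547]
ee_rot: [[1.0, 0.024, -0.019], [0.024, -0.999, 0.021], [-0.018, -0.021, -1.0]]
wrist_force: [0.5, 0.1, 0.6]
finger_gap: 0.82
```

```bash
python3 snap.py f1; python3 - <<'E'
from h import *
t=dict(np.load('top.npz'));X=cloud(t);s=dict(np.load('scene.npz'));Xs=cloud(s)
T=[(.617,.1154),(.6216,.0252),(.6261,-.0648),(.6307,-.1547)]
S=[(.6107,.1141),(.6155,.0239),(.6204,-.0665),(.6249,-.1565)]
for (x,y),(sx,sy) in zip(T,S):
    for nm,A,px,py in(('top',X,x,y),('scene',Xs,sx,sy)):
        m=(A[...,2]>.044)&(A[...,2]<.056)&(np.hypot(A[...,0]-px,A[...,1]-py)<.042);p=A[m]
        (cx,cy),R=cv2.minEnclosingCircle(p[:,:2].astype(np.float32))
        print(nm,m.sum(),'z',np.median(p[:,2]).round(4),'off mm',round((cx-px)*1e3,1),round((cy-py)*1e3,1),'D',round(2e3*R,1), 'mean off',((p[:,:2].mean(0)-(px,py))*1e3).round(1))
E
```

```text
42.525 [ 0.5445 -0.4154  0.1547]
top 402 z 0.0492 off mm 2.5 1.5 D 64.4 mean off [2.1 0.7]
scene 536 z 0.0507 off mm 5.7 0.2 D 64.7 mean off [ 9.4 -0.3]
top 281 z 0.0493 off mm 2.6 -0.7 D 54.0 mean off [ 2.4 -0.2]
scene 389 z 0.0504 off mm 6.0 -0.8 D 55.0 mean off [ 9. -1.]
top 170 z 0.0493 off mm 2.5 0.9 D 43.5 mean off [2.5 0.7]
scene 262 z 0.0502 off mm 5.2 0.6 D 46.0 mean off [7.9 1.1]
top 85 z 0.049 off mm 3.1 -0.3 D 34.2 mean off [2.9 0.4]
scene 168 z 0.0495 off mm 5.7 -0.3 D 35.3 mean off [8.3 0.7]
```

View pics/f1.png

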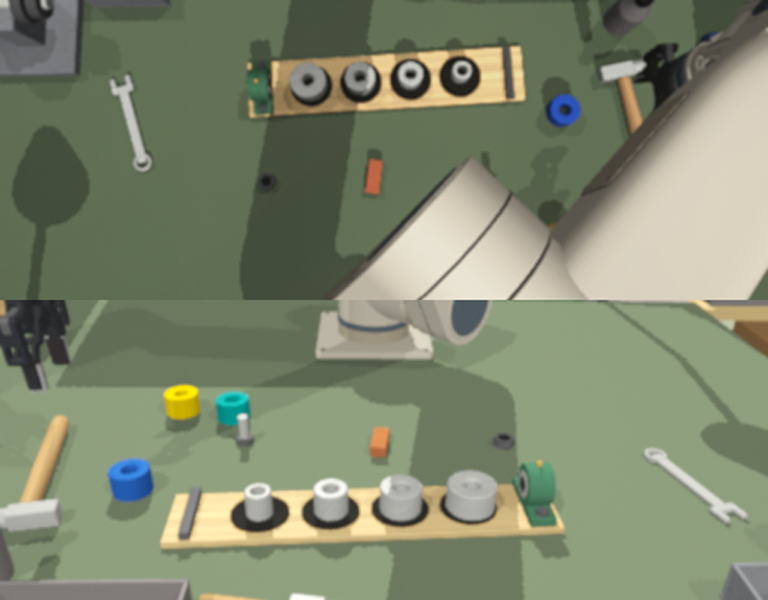

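In the top view all four collars stand level on their pads (tops at 49 mm), within about 3 mm of centre and in the right order. The raw scene-view offset of 5–6 mm in x shrinks to about 2–3 mm once that camera's 2 mm height bias at the pads is allowed for. The robot is clear of everything, so I'm handing in.

```bash
python3 -c "
from cell import *
print(hand_in())"
```

```text
the job is handed in; nothing more can be done
None
```

The four bare-steel collars are standing on the pads in order of diameter: 64 mm on pad_a next to the green block, then 54, 44 and 34 mm on pads b, c and d. I moved each one with the jaws across the row and kept it the same way up. The job was handed in at about 43 s of the 112 s allowed, with the robot clear of everything.

**Last checks (top camera):** all four tops were at 49 mm, which is right for a 36 mm collar on a 13 mm pad. Each collar was within about 3 mm of its pad centre, and the measured diameters matched.

**Disagreement between cameras:** the scene camera gave offsets of 5–6 mm in x. Most of that comes from its roughly 2 mm height bias at the pads; allowing for it leaves about 2–3 mm. Either figure is within the centimetre.

**What went wrong along the way:** the first descent was too fast and drifted the hand about 8 mm, so I repeated it more slowly; pictures showed the collar had not moved. The tool also picked up a tilt of up to 3° during the moves, so the collars were set down up to about 2.5° off vertical, but they stood flat once released.

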